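# Show the bench camera the hidden weld in an inspection mirror

## Robot

A 6-joint arm with a two-finger parallel gripper is mounted at the origin on a cart in front of the work surface, level with it; the furniture and walls round the work are solid. World frame = base frame: x ahead of the robot, y to its left, z up, the work surface at z = 0. Lengths are in mm, angles in rad, forces in N, time in s.
With the tool pointing down it reaches from about 325 to 900 mm from the base axis. Payload 6.1 kg.
Tool frame: the origin (TCP) lies midway between the tips of the shut fingers; the grasp point (between the pads) lies 19 mm behind it (ctrl.grasp_offset is the distance from the TCP to the grasp point, in mm); y points along the fingers, x is the direction in which the jaws open and shut, and the axes are right-handed (so a half turn about y gives the same grasp; the last joint's range is limited). The gripper opens to 87 mm and grips with 3 to 60 N. Pads are 19 mm wide; open, the fingers measure 117 mm over their backs; the gripper's body (75 mm by 190 mm) begins 51 mm behind the grasp point.
Start: joints at [1.114, 0.22, 1.526, -0, 1.395, -0.126], TCP at [202.998, 591.107, 222.538] pointing down, gripper open.
Joint ranges: [-2.98, 2.98], [-0.91, 2.08], [0.09, 2.57], [-1.24, 4.39], [0.2, 2.65], [-2.68, 2.68]. Speed limits (rad/s): [2.57, 2.57, 3.01, 3.14, 3.14, 3.14].

## Interface

Orientations are given as [roll, pitch, yaw] about the fixed x, y, z axes, in that order (R = Rz(yaw) Ry(pitch) Rx(roll)).
In Python, from bench import ctrl, viewer gives the robot as it stands.
- The arm moves only by the tool apply_moves, never from a script. Its argument "increments" is a list that holds one entry, the list of rows, each a list of 7 numbers: the shift along the tool's x, y, z in mm, then the turn, a rotation vector about the tool's x, y, z in degrees, then the finger opening in mm, from 0 to 87. In form: [[[tx, ty, tz, rx, ry, rz, grip], ...]]. A call has 1 to 20 rows; each row is the pose to reach, as a shift and turn from the pose commanded when the call began, along the tool's axes at that moment; what a row does not reach only later rows make up. A row lasts 1/12 s, in which the tool goes at most 41.7 mm and 7.16 degrees, less where a joint would pass 70% of its speed; a pose out of reach is approached as far as the arm can. A call with a gripper value outside its range is refused whole. The fingers move at their own pace and stop on an object; "force" is the grip in N (left out, the last holds). Time passes only in rows, so rows that repeat a pose let the fingers close. It gives the time, the measured TCP pose, the force and the opening at its end, in the units of the state.
- ctrl.read_state(): the state, without advancing time (a new reading comes with each control period).
- viewer.capture(name): name is "side" or "top" or "wrist"; returns a dict with "img" (420x560x3 uint8, red, green, blue), "camera_matrix" (3x3 intrinsics, pixels), "eye" and "attitude" of the camera in the world; the wrist camera has in their place "tool_from_camera" (4x4, takes a point from camera to tool coordinates, whose origin is the TCP and whose axes are the tool frame's). Camera axes: x right, y down, z forward; pixel columns grow to the right and rows downward; lengths in mm; the calibration is good to about 2 mm. A picture is of the moment at which its call begins: read the wrist's pose just before it. There is no depth.
- ctrl.finish_job(): hands the job in, once; it reports no verdict.
The state is a dict: "clock": time; "qpos": joint angles; "joint_velocities": joint speeds; "effort": joint torques, N m; "position": TCP position; "eef_rot": TCP orientation; "force": force on the tool from outside, world axes, zero at the start; "torque": the same for the moment, N m; "opening": finger opening in mm.
Only numpy, scipy, OpenCV 4.12 (cv2) and the standard library are available. Lean on these libraries where they do the work, as an engineer would, in place of code of your own. Each camera call takes 0.05 s, during which the arm holds its last target.

## Task

Take the inspection mirror from its rest by the handle and switch on the bench camera by pushing the recessed red button in its back fully in with the steel pin at the tail of the mirror's handle. Then hold the mirror out in front of the lens, level with it, where the camera's straight-ahead view meets the line square out from the ringed weld on the bracket's far face, and angle the glass so that the camera sees the weld square-on in the middle of the mirror; finish still holding the mirror there, still and in the air. Let the mirror head bump into nothing, and leave the loose things on the bench where they lie.

Things in the scene. Friction and masses are not known exactly. Their poses are not given: they have to be found in the camera images.
- mirror: Hand inspection mirror, about 100 g, lying level in a notched rest. Origin: centre of its flat orange handle (100 long x 14 wide x 22 high, black rubber band in the middle, take it across the 14 mm). Its x axis runs along the handle to the mirror head, z is up as it lies in the rest, y is the way the glass looks. A steel pin 5 mm thick sticks 34 mm out of a 12 mm ferrule at the tail (-x) end and ends 92 mm from the origin. In the rest the origin is 56 mm above the bench top.
- mirror_head: The round mirror head, 56 mm across and 6 mm thick, glass 50 mm across, black at the back, fixed to the mirror's handle. Origin: centre of the glass surface, 118 mm from the handle's origin along the handle's x axis, on the handle's centre line. Axes parallel to the handle's: y is square out of the glass, the way it looks.
- pin_tip (a point): Tip of the steel pin at the tail of the mirror's handle, 92 mm from the handle's origin on its -x side; the pin points along the mirror's -x.
- tool_rest: Green folded sheet-steel tool rest, 88 x 56 mm, 64 high, fixed. Origin: centre of its underside. The handle lies along its x axis in two notches, 17 mm wide and 19 mm deep, in upright end plates 3 mm thick that stand 82 mm apart, leaving the middle of the handle free; lift the mirror straight up out of it.
- bench_camera: Inspection camera fixed on a blue magnetic foot (60 x 50 x 50 mm). Grey housing 88 long x 56 wide x 56 high, its top 148 mm above the bench. Origin: centre of the underside of the foot. It looks level along its own x axis; the line of sight runs 120 mm above the bench through y = 0.
- lens (a point): Centre of the front of the camera's dark lens barrel (40 mm across), 60 mm ahead of the camera's origin, 120 mm above the bench. Axes as the camera's: it looks along +x.
- button_mouth (a point): Centre of the mouth of the round recess in the black back of the camera, 53 mm behind the camera's origin (on its -x side), 120 mm above the bench; axes as the camera's. The recess is 14 mm wide with a 2 mm chamfer; the red button (12 mm across) lies 5 mm inside and is pushed along the camera's +x.
- power_button (a joint): Travel of the red button: 0 out, 0.004 m fully in. Spring: about 1.4 N to start it, 5 N fully in; it comes back out when released.
- bracket: Welded steel bracket, heavy, fixed: base plate 100 x 76 x 8 mm, on it an upright plate 8 thick x 70 wide, 152 mm high, with a slanting brace on the -x side. Origin: on the bench under the middle of the upright plate. Its x axis points square out of the far face that carries the weld; the base plate reaches 35 mm out on this side.
- weld (a point): The plug weld on the bracket's far face, 18 mm across inside a painted yellow ring 36 mm across, 5 mm from the bracket's origin along the bracket's x axis and 120 mm above the bench; axes as the bracket's: x is square out of the face. The square-out line crosses the camera's line of sight 105 to 160 mm ahead of the lens and 105 to 135 mm from the weld.
- paint_marker: Red and white paint marker, 18 x 132 mm, a loose bystander. Origin: on the bench under its middle.
- soapstone: White soapstone stick, 12 x 90 x 8 mm, a loose bystander. Origin: centre of its underside.
- grinding_disc: Worn grinding disc with a red middle, 101 mm across, 10 thick, a loose bystander. Origin: centre of its underside.
- weld_magnet: Red three-cornered welding magnet, 75 x 85 x 15 mm, a loose bystander. Origin: centre of its underside.
- spanner_b: Dark combination spanner, 43 x 232 x 9 mm, a loose bystander. Origin: centre of its underside.
- nut_a: Rusty hexagon nut, 34 x 30 x 14 mm, a loose bystander. Origin: centre of its underside.

How it is judged:
By the outcome, as a careful person would: the job done as asked, in the order asked, and still so for the second after the job is handed in, while the arm keeps its last pose, push and grip.
It also fails if it takes over 48 s, if anything falls off the work surface, if the arm or the gripper's body presses on something with over 40 N, if the wrist force passes 120 N, or if a joint passes its speed limit or range.

## Working session

There is one attempt and no reset: what is moved stays moved. The work goes in short steps, Python scripts to look and compute and a tool call to move; the robot and the scene stay as the last step left them, time stands still between calls to the robot, and variables do not carry over. Pictures are saved under pics/ and viewed, and the job is handed in when it is done.

Besides the shell and the picture viewer there is one more tool, called after ">>>" as name(argument=value, ...) on one line, values as JSON. apply_moves: Moves the arm, as the interface text tells. Its arguments: {"type":"object","properties":{"increments":{"type":"array"},"force":{"type":"number"}},"required":["increments"]}

```bash
ls; mkdir -p pics
python3 - <<'E'
from bench import ctrl, viewer
import cv2,json,numpy as np
s=ctrl.read_state();print(s, ctrl.grasp_offset)
for n in ["side","top","wrist"]:
    d=viewer.capture(n); cv2.imwrite(f"pics/{n}0.png",d["img"][:,:,::-1])
    print(n,{k:np.round(v,3).tolist() for k,v in d.items() if k!="img"})
E
```

```text
pics
{'clock': 0.0, 'qpos': array([ 1.11392707e+00,  2.21209483e-01,  1.52762898e+00,  9.10214271e-06,
        1.39466640e+00, -1.26095656e-01]), 'joint_velocities': array([ 0.00092774,  0.00060253,  0.00107601, -0.00261161, -0.00025605,
        0.00010911]), 'effort': array([ 8.91179989e-04, -4.94596052e+01, -3.87390125e+01,  7.01101008e-02,
        5.66550682e-02, -1.47804481e-04]), 'position': array([202.70807543, 590.56225225, 221.4380937 ]), 'eef_rot': array([-1.57054696,  0.0018959 ,  1.24002136]), 'force': array([-0.17279455,  0.03591489, -0.40086055]), 'torque': array([-0.03179529,  0.02932076, -0.04774332]), 'opening': 87.31356153733462} 18.700000000000003
side {'camera_matrix': [[528.872, 0.0, 277.101], [0.0, 528.872, 213.305], [0.0, 0.0, 1.0]], 'eye': [1074.171, 415.073, 1279.124], 'attitude': [-2.645, -0.008, 2.299]}
top {'camera_matrix': [[429.903, 0.0, 278.712], [0.0, 429.903, 208.414], [0.0, 0.0, 1.0]], 'eye': [404.539, 31.759, 1512.974], 'attitude': [-3.003, -0.029, -1.546]}
wrist {'camera_matrix': [[337.793, 0.0, 280.622], [0.0, 337.793, 204.278], [0.0, 0.0, 1.0]], 'tool_from_camera': [[1.0, 0.0, 0.001, -0.454], [-0.001, -0.293, 0.956, -162.051], [0.0, -0.956, -0.293, 80.707], [0.0, 0.0, 0.0, 1.0]]}
```

View pics/side0.png

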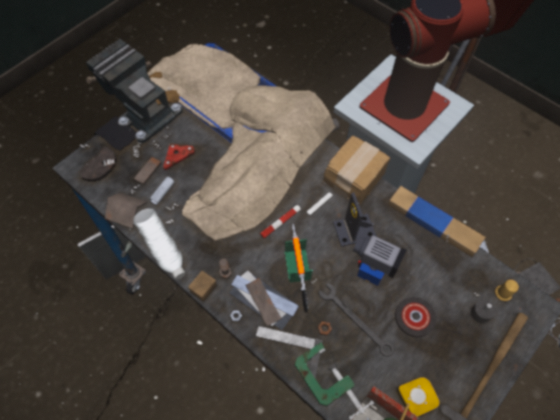

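View pics/top0.png

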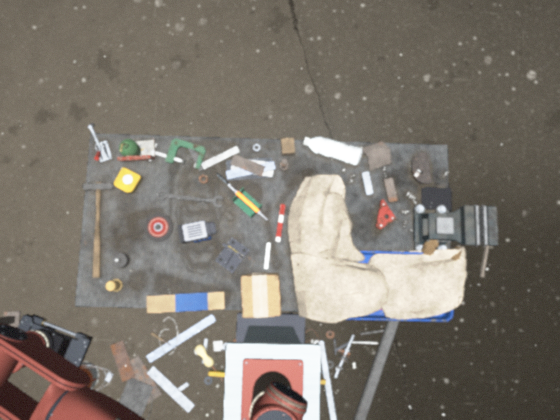

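View pics/wrist0.png

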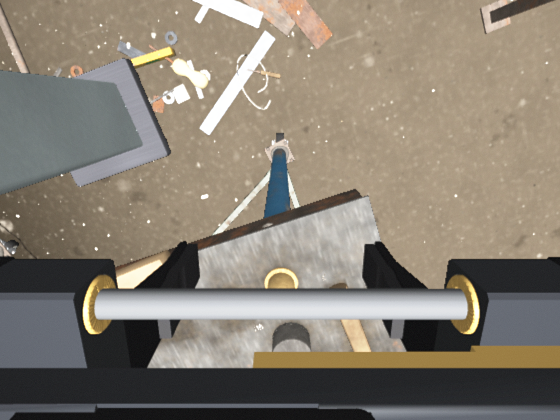

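```bash
cat > h.py <<'E'
import numpy as np,cv2
from scipy.spatial.transform import Rotation as Ro
from bench import ctrl,viewer
def rpy(a): return Ro.from_euler('xyz',a).as_matrix()
def cam(name):
    s=ctrl.read_state(); d=viewer.capture(name)
    K=np.array(d["camera_matrix"])
    if name=="wrist":
        T=np.array(d["tool_from_camera"]);R=rpy(s["eef_rot"])
        return d["img"],K,R@T[:3,:3],R@T[:3,3]+s["position"]
    return d["img"],K,rpy(d["attitude"]),np.array(d["eye"])
def proj(P,K,R,e):
    p=(np.atleast_2d(P)-e)@R; q=p@K.T; return q[:,:2]/q[:,2:]
def ray(px,K,R,e):
    px=np.atleast_2d(px).astype(float)
    v=np.c_[px,np.ones(len(px))]@np.linalg.inv(K).T@R.T
    return v
def atz(px,z,K,R,e):
    v=ray(px,K,R,e); z=np.broadcast_to(z,len(v)); return e+v*((z-e[2])/v[:,2])[:,None]
def crop(img,x0,y0,x1,y1,f,fn):
    c=cv2.resize(img[y0:y1,x0:x1],None,fx=f,fy=f,interpolation=cv2.INTER_CUBIC)
    cv2.imwrite(fn,c[:,:,::-1])
def save(name,img,K,R,e): 
    np.savez(f"{name}.npz",img=img,K=K,R=R,e=e)
def load(name):
    d=np.load(f"{name}.npz"); return d["img"],d["K"],d["R"],d["e"]
E
python3 - <<'E'
from h import *
for n in ["side","top"]:
    c=cam(n); save(n,*c)
    if n=="side": crop(c[0],250,170,430,350,4,"pics/side1.png".replace("1","c"))
    else: crop(c[0],140,160,300,280,5,"pics/topc.png")
    print(n, atz([[280,210]],0,*c[1:]))
E
```

```text
side [[536.39378047 -39.5261013    0.        ]]
top [[610.81303408 -12.03891371   0.        ]]
```

View pics/sidec.png

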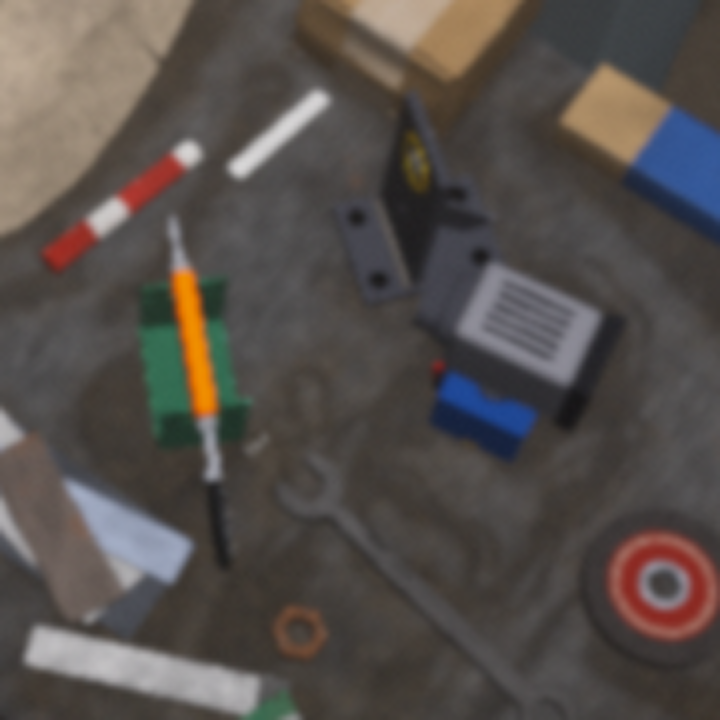

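View pics/topc.png

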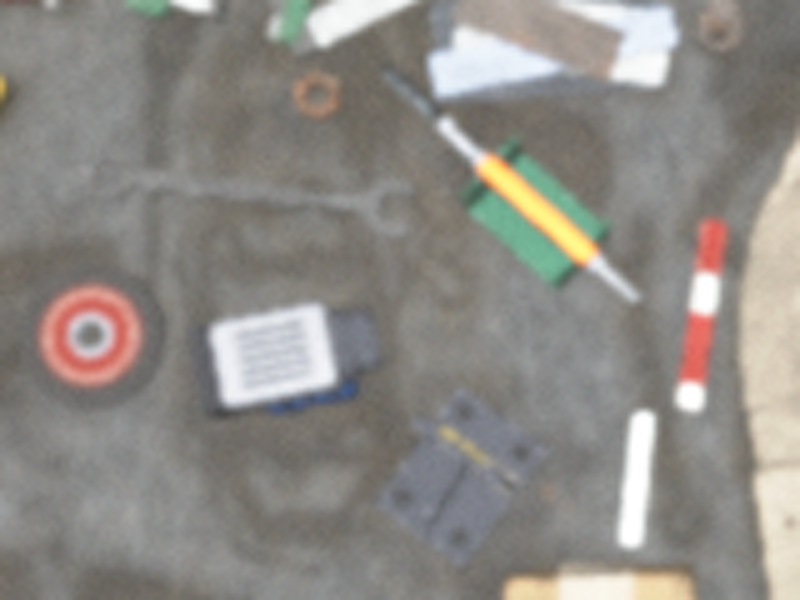

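Run:
```python
from h import *
t=load("top")[1:]; s=load("side")[1:]
T=lambda p,z: atz(np.array(p)/5+[140,160],z,*t).round(1)
S=lambda p,z: atz(np.array(p)/4+[250,170],z,*s).round(1)
print("handle ends/pin top",T([[483,165],[593,255],[638,300],[388,75]],[67,67,56,56]))
print("side",S([[180,270],[205,415],[173,217],[225,565]],[67,67,56,50]))
print("cam top corners T",T([[210,325],[322,305],[340,390],[225,408]],148))
print("cam S",S([[497,262],[603,318],[568,385],[458,335]],148))
print("ring T",T([[465,445]],138), "S",S([[418,162]],120))
```

```text
handle ends/pin top [[655.8 139.1  67. ]
 [596.1  62.4  67. ]
 [567.6  31.   56. ]
 [718.6 207.6  56. ]]
side [[598.8  65.7  67. ]
 [663.3 141.7  67. ]
 [568.5  34.1  56. ]
 [722.9 209.5  50. ]]
cam top corners T [[533.7 301.7 148. ]
 [548.4 231.6 148. ]
 [494.7 217.7 148. ]
 [481.4 289.3 148. ]]
cam S [[500.2 226.  148. ]
 [487.9 294.4 148. ]
 [536.3 304.1 148. ]
 [553.7 237.5 148. ]]
ring T [[462.6 138.3 138. ]] S [[463.1 142.7 120. ]]
```

```bash
cat >> h.py <<'E'
def toolR(yawz,tilt=0):
    # tool z level with heading yawz (deg), tool y down
    c,s=np.cos(np.radians(yawz)),np.sin(np.radians(yawz))
    z=np.array([c,s,0]);y=np.array([0,0,-1.]);x=np.cross(y,z)
    return np.c_[x,y,z]
def move(P,R,s=None,P0=None,R0=None):
    s=s or ctrl.read_state()
    R0=rpy(s["eef_rot"]) if R0 is None else R0; P0=s["position"] if P0 is None else P0
    t=R0.T@(np.array(P)-P0); r=Ro.from_matrix(R0.T@R).as_rotvec(degrees=True)
    d=np.linalg.norm(t);a=np.linalg.norm(r)
    print("row",t.round(1),r.round(2),"rows>=",max(d/41.7,a/7.16).round(1))
E
python3 - <<'E'
from h import *
move([470,190,260],toolR(50))
E
```

```text
row [-292.4  -37.8 -382.9] [ 5.0000e-02  1.1105e+02 -4.0000e-02] rows>= 15.5
```

>>> apply_moves(increments=[[[-292,-38,-383,0,111,0,87],[-292,-38,-383,0,111,0,87],[-292,-38,-383,0,111,0,87],[-292,-38,-383,0,111,0,87],[-292,-38,-383,0,111,0,87],[-292,-38,-383,0,111,0,87],[-292,-38,-383,0,111,0,87],[-292,-38,-383,0,111,0,87],[-292,-38,-383,0,111,0,87],[-292,-38,-383,0,111,0,87],[-292,-38,-383,0,111,0,87],[-292,-38,-383,0,111,0,87],[-292,-38,-383,0,111,0,87],[-292,-38,-383,0,111,0,87],[-292,-38,-383,0,111,0,87],[-292,-38,-383,0,111,0,87],[-292,-38,-383,0,111,0,87],[-292,-38,-383,0,111,0,87],[-292,-38,-383,0,111,0,87]]])

```text
clock: 1.83
position: [470.3, 190.6, 260.5]
eef_rot: [-1.571, 0.0, -0.695]
force: [0.5, -0.0, 0.1]
opening: 87.0
```

Run:
```python
from h import *
s=ctrl.read_state(); print(s["clock"],s["position"],s["eef_rot"],s["joint_velocities"].round(3),s["qpos"].round(3))
c=cam("wrist"); save("w1",*c); cv2.imwrite("pics/w1.png",c[0][:,:,::-1])
move([600,130,230],toolR(50.5))
```

```text
1.8333 [470.31121397 190.61664282 260.49896138] [-1.57083624e+00  3.85849103e-05 -6.95056825e-01] [ 0.001 -0.001  0.     0.001 -0.001  0.006] [ 0.23  -0.088  1.779  0.     1.45   0.925]
row [138.4  30.5  36.6] [ 0.   -0.34 -0.  ] rows>= 3.5
```

View pics/w1.png

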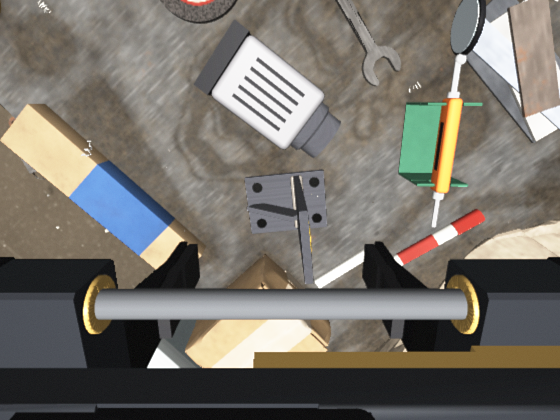

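Run:
```python
from h import *
i=load("w1")[0]
crop(i,190,20,350,160,5,"pics/w1cam.png")
crop(i,230,160,350,300,4,"pics/w1br.png")
crop(i,380,0,500,230,3,"pics/w1m.png")
```

```text
(no output)
```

View pics/w1cam.png

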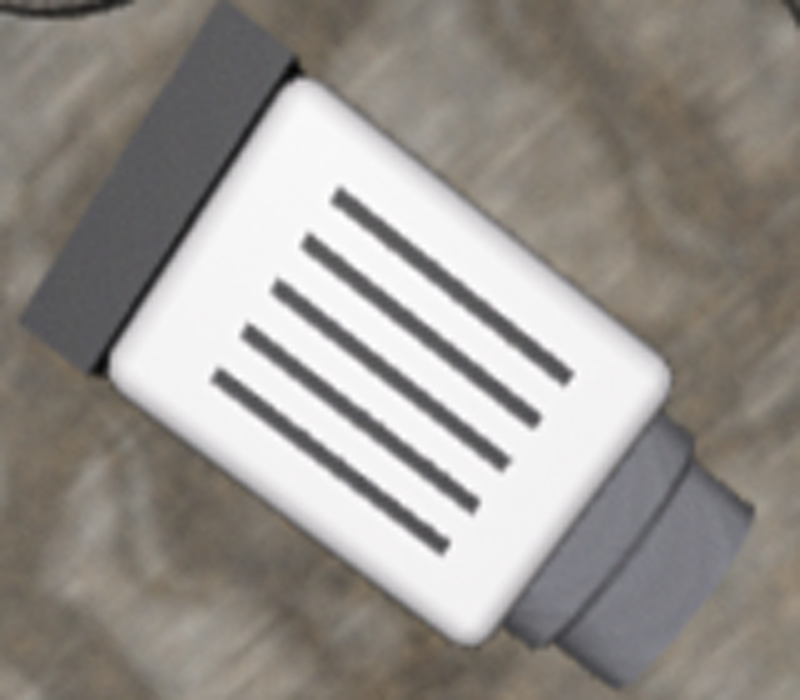

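View pics/w1br.png

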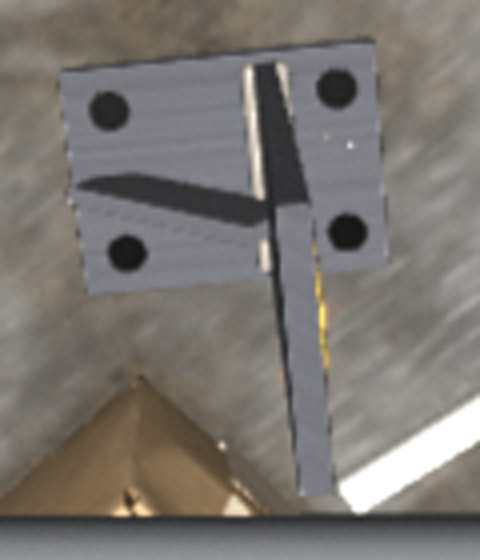

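View pics/w1m.png

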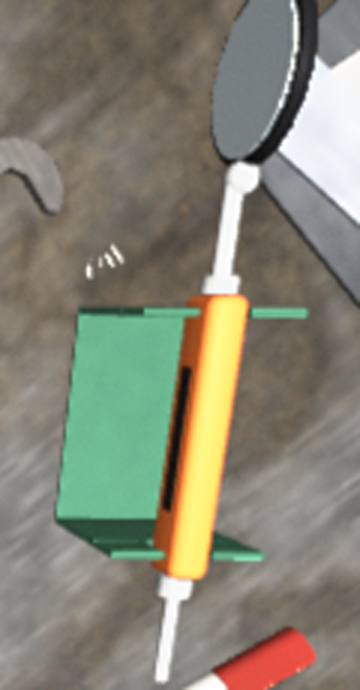

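```bash
cat > fit.py <<'E'
from h import *
from scipy.optimize import least_squares
def fit(model,px,c,x0):
    model=np.array(model,float);px=np.array(px,float)
    def W(p):
        a=p[2];R=np.array([[np.cos(a),-np.sin(a),0],[np.sin(a),np.cos(a),0],[0,0,1]])
        return model@R.T+[p[0],p[1],0]
    r=least_squares(lambda p:(proj(W(p),*c)-px).ravel(),x0)
    print("pose",r.x[:2].round(1),np.degrees(r.x[2]).round(2)); print(r.fun.reshape(-1,2).round(1).tolist())
    return r.x
E
python3 - <<'E'
from fit import *
c=load("w1")[1:]
br=lambda p:np.array(p)/4+[230,160]
b1=fit([[-65,38,8],[35,38,8],[35,-38,8],[-65,-38,8]],br([[60,70],[375,40],[387,262],[90,293]]),c,[463,140,-.7])
b2=fit([[-4,35,152],[5,35,152],[5,-35,152],[-4,-35,152]],br([[275,205],[310,205],[332,493],[300,495]]),c,[463,140,-.7])
cm=lambda p:np.array(p)/5+[190,20]
# vents
v=np.array([[[340,193],[570,378]],[[308,240],[538,420]],[[278,287],[508,465]],[[248,330],[476,508]],[[215,376],[445,548]]])
w=atz(cm(v.reshape(-1,2)),148,*c).reshape(5,2,3)
d=w[:,1]-w[:,0]; print("vent yaw",np.degrees(np.arctan2(d[:,1],d[:,0])),np.linalg.norm(d,axis=1)); print(w[2].round(1), w.mean(1).round(1))
print("lens edge z120",atz(cm([[752,512],[620,688]]),120,*c).round(1), "mid",atz(cm([[686,600]]),120,*c))
print("housing corners148",atz(cm([[300,65],[95,375],[222,2],[22,322]]),148,*c).round(1))
E
```

```text
pose [461.  143.3] -34.06
[[-0.7, -0.2], [0.3, -0.6], [1.0, 0.8], [-0.6, 0.2]]
pose [459.7 143.6] -34.32
[[-1.0, -0.0], [0.9, -1.0], [1.0, 0.4], [-1.0, 0.8]]
vent yaw [-76.82768641 -76.38642356 -76.39176957 -76.94193445 -76.05682333] [43.93338054 43.81800262 43.9840234  44.04552896 44.07794649]
[[512.3 282.5 148. ]
 [522.7 239.8 148. ]] [[533.3 265.1 148. ]
 [525.4 263.3 148. ]
 [517.5 261.2 148. ]
 [509.7 259.4 148. ]
 [501.6 257.7 148. ]]
lens edge z120 [[550.5 205.2 120. ]
 [513.7 195.7 120. ]] mid [[532.37651288 200.49281924 120.        ]]
housing corners148 [[535.2 303.4 148. ]
 [482.1 291.1 148. ]
 [531.9 316.9 148. ]
 [478.8 303.9 148. ]]
```

Run:
```python
from h import *
i=load("side")[0]; crop(i,300,110,400,210,6,"pics/sbox.png")
i=load("top")[0]; crop(i,220,250,300,330,7,"pics/tbox.png")
move([628,102,160],toolR(50.5))
```

```text
row [177.9 100.5  33. ] [ 0.   -0.34 -0.  ] rows>= 5.0
```

View pics/sbox.png

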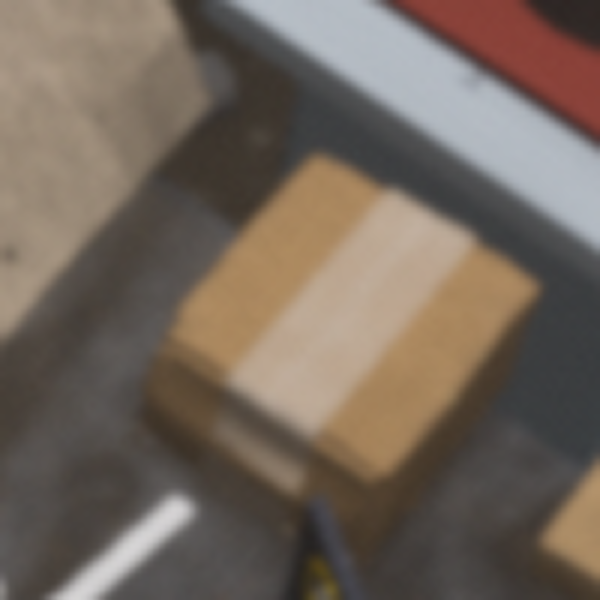

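View pics/tbox.png

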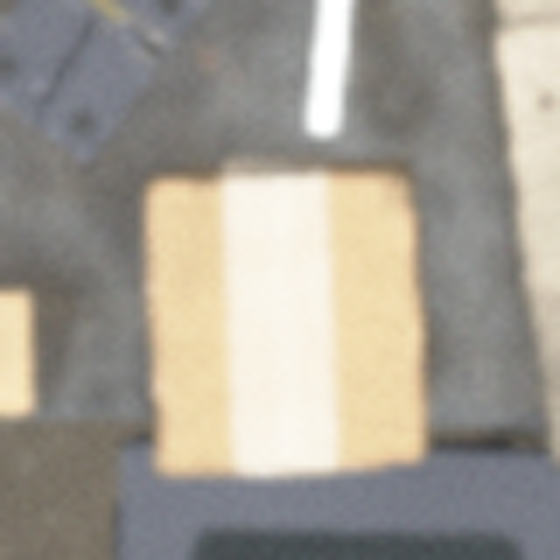

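```bash
python3 - <<'E'
from h import *
t=load("top")[1:]; s=load("side")[1:]
def tri(pt,ps):
    A=[];b=[]
    for p,c in((pt,t),(ps,s)):
        v=ray([p],*c)[0];v/=np.linalg.norm(v);M=np.eye(3)-np.outer(v,v);A.append(M);b.append(M@c[2])
    X=np.linalg.lstsq(np.vstack(A),np.hstack(b),rcond=None)[0]; return X.round(0)
T=lambda p:np.array(p)/7+[220,250]; S=lambda p:np.array(p)/6+[300,110]
print(tri(T([412,178]),S([172,335])),tri(T([147,182]),S([372,480])))
print(atz([[293,275],[291,250],[291,185],[300,310]],60,*t).round())
E
python3 - <<'E'
from h import *
a=load("top")[0];b=load("side")[0]
crop(a,270,160,400,330,4,"pics/tcl.png");crop(b,140,40,340,240,3.5,"pics/scl.png")
E
```

```text
[380.  -8.  78.] [378. 111.  79.]
[[385. -59.  60.]
 [468. -51.  60.]
 [691. -46.  60.]
 [271. -85.  60.]]
```

View pics/tcl.png

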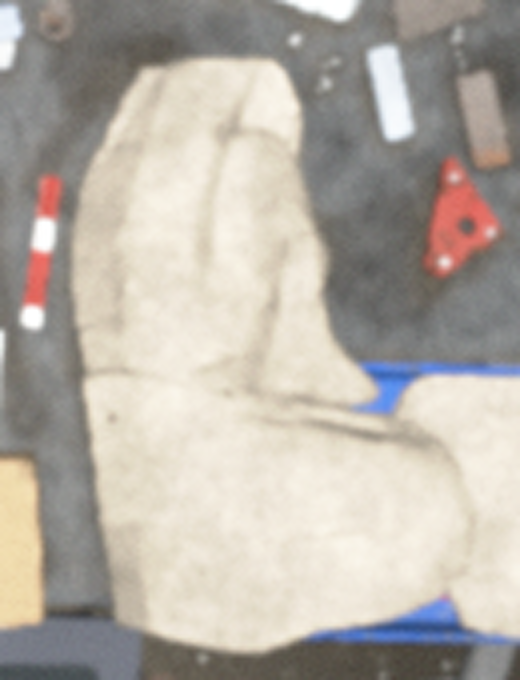

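View pics/scl.png

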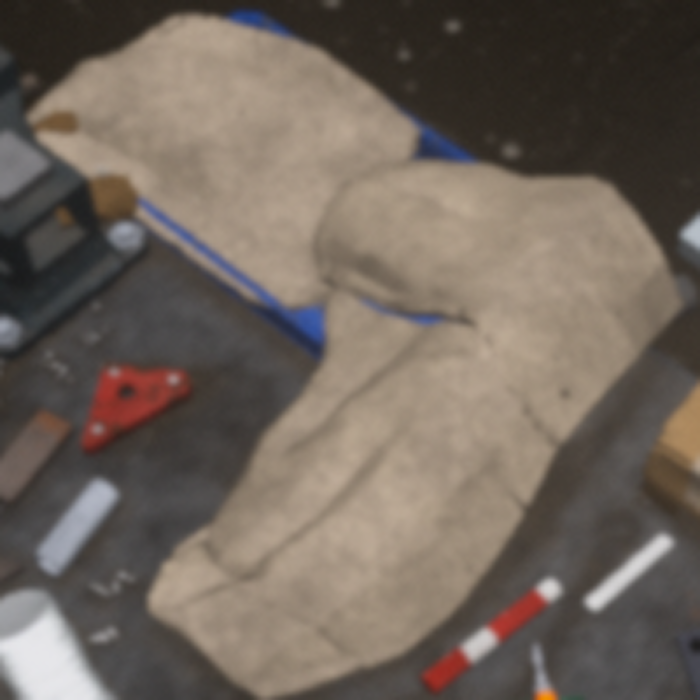

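>>> apply_moves(increments=[[[178,100,33,0,0,0,87],[178,100,33,0,0,0,87],[178,100,33,0,0,0,87],[178,100,33,0,0,0,87],[178,100,33,0,0,0,87],[178,100,33,0,0,0,87],[178,100,33,0,0,0,87]]])

```text
clock: 2.47
position: [627.3, 100.3, 156.7]
eef_rot: [-1.575, 0.005, -0.698]
force: [0.5, -0.3, -0.3]
opening: 87.1
```

Run:
```python
from h import *
s=ctrl.read_state(); print(s["clock"],s["position"],s["eef_rot"],s["joint_velocities"].round(3),s["qpos"].round(3))
c=cam("wrist"); save("w2",*c); cv2.imwrite("pics/w2.png",c[0][:,:,::-1])
```

```text
2.4667 [627.33905462 100.27990367 156.73473015] [-1.57494295  0.00464852 -0.69831898] [ 0.035 -0.084  0.008  0.009  0.015  0.011] [0.034 0.301 1.556 0.    1.291 0.733]
```

View pics/w2.png

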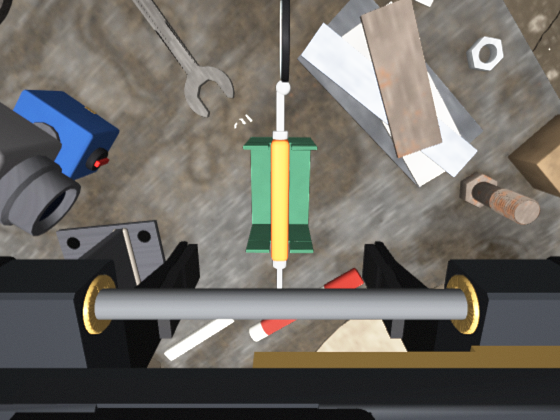

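Run:
```python
from fit import *
t=load("top")[1:]; s=load("side")[1:]
def tri(pt,ps):
    A=[];b=[]
    for p,c in((pt,t),(ps,s)):
        v=ray([p],*c)[0];v/=np.linalg.norm(v);M=np.eye(3)-np.outer(v,v);A.append(M);b.append(M@c[2])
    return np.linalg.lstsq(np.vstack(A),np.hstack(b),rcond=None)[0].round(0)
T=lambda p:np.array(p)/4+[270,160]; S=lambda p:np.array(p)/3.5+[140,40]
print(tri(T([113,418]),S([567,393])), tri(T([245,370]),S([470,330])))
c=cam("wrist"); save("w3",*c); st=ctrl.read_state();print(st["position"],st["eef_rot"],st["joint_velocities"].round(3))
crop(c[0],230,120,330,300,4,"pics/w3h.png")
```

```text
[418. -70. 122.] [ 451. -158.  160.]
[627.83020445 101.87164014 160.65245036] [-1.57081704e+00  4.76188849e-04 -6.96619508e-01] [ 0.015 -0.045  0.001 -0.001 -0.001  0.003]
```

View pics/w3h.png

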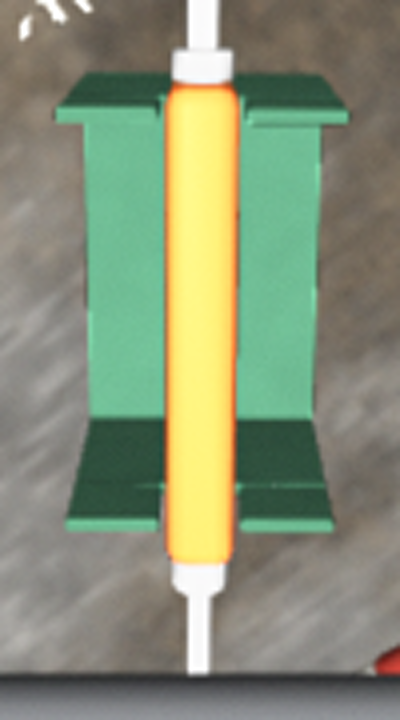

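Run:
```python
from fit import *
c=load("w3")[1:]
p=np.array([[202,84],[199.5,562],[202.5,50],[199.5,590]])/4+[230,120]
w=atz(p,[67,67,62,62],*c); print(w.round(1)); 
d=w[0]-w[1];print(np.linalg.norm(d),np.degrees(np.arctan2(d[1],d[0])), w[:2].mean(0))
s=ctrl.read_state(); print(s["position"],s["eef_rot"],s["clock"])
m=w[:2].mean(0); move([m[0],m[1],56-18.7],toolR(np.degrees(np.arctan2(d[1],d[0]))))
```

```text
[[660.6 141.   67. ]
 [597.3  66.3  67. ]
 [664.3 145.4  62. ]
 [591.5  59.3  62. ]]
97.94614097858718 49.748722744304864 [628.94134254 103.63323958  67.        ]
[627.83020445 101.87164014 160.65245036] [-1.57081704e+00  4.76188849e-04 -6.96619508e-01] 2.5667
row [ -0.2 123.4   2.1] [ 0.    0.34 -0.03] rows>= 3.0
```

>>> apply_moves(increments=[[[0,40,2,0,0.3,0,87],[0,75,2,0,0.3,0,87],[0,100,2,0,0.3,0,87],[0,115,2,0,0.3,0,87],[0,122,2,0,0.3,0,87],[0,122,2,0,0.3,0,87],[0,122,2,0,0.3,0,60],[0,122,2,0,0.3,0,30],[0,122,2,0,0.3,0,10],[0,122,2,0,0.3,0,8],[0,122,2,0,0.3,0,8],[0,122,2,0,0.3,0,8],[0,122,2,0,0.3,0,8],[0,122,2,0,0.3,0,8],[0,122,2,0,0.3,0,8]]], force=40)

```text
clock: 3.82
position: [629.3, 103.0, 38.4]
eef_rot: [-1.571, 0.0, -0.703]
force: [-0.3, -0.5, -0.7]
opening: 34.5
```

Run:
```python
from h import *
s=ctrl.read_state(); print(s["clock"],s["position"],s["eef_rot"],s["opening"],s["force"])
c=cam("wrist"); save("w4",*c); cv2.imwrite("pics/w4.png",c[0][:,:,::-1])
```

```text
3.8167 [629.26415204 103.02554643  38.4301923 ] [-1.57091886e+00  1.73352527e-04 -7.02639897e-01] 34.53815312141366 [-0.28224962 -0.52499507 -0.74588121]
```

View pics/w4.png

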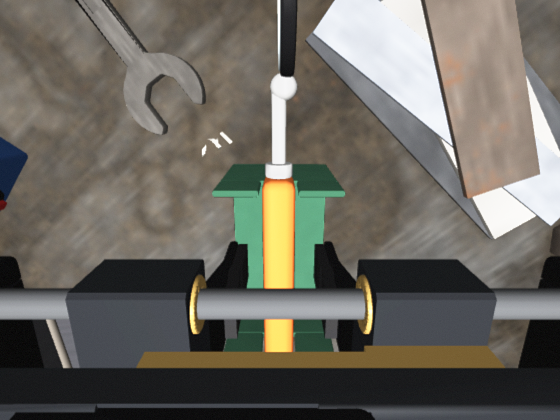

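Fingers still closing around the handle, which is centred; keep closing.

>>> apply_moves(increments=[[[0,0,0,0,0,0,5],[0,0,0,0,0,0,5],[0,0,0,0,0,0,5],[0,0,0,0,0,0,5],[0,0,0,0,0,0,5],[0,0,0,0,0,0,5],[0,0,0,0,0,0,5],[0,0,0,0,0,0,5]]], force=40)

```text
clock: 4.53
position: [629.3, 103.1, 38.5]
eef_rot: [-1.571, 0.0, -0.703]
force: [0.2, 0.5, -0.2]
opening: 13.3
```

Run:
```python
from h import *
s=ctrl.read_state(); print(s["clock"],s["position"],s["eef_rot"],s["opening"],s["force"])
c=cam("wrist"); save("w4",*c); cv2.imwrite("pics/w5.png",c[0][:,:,::-1])
```

```text
4.5333 [629.25646698 103.05245098  38.47208739] [-1.57093829e+00  8.35431937e-05 -7.02536973e-01] 13.268817395881092 [ 0.16439007  0.51742629 -0.24452531]
```

View pics/w5.png

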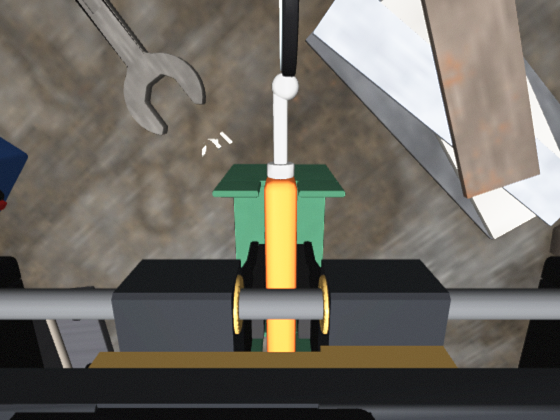

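>>> apply_moves(increments=[[[0,-5,0,0,0,0,5],[0,-15,0,0,0,0,5],[0,-30,0,0,0,0,5],[0,-50,0,0,0,0,5],[0,-75,0,0,0,0,5],[0,-100,0,0,0,0,5],[0,-125,0,0,0,0,5],[0,-140,0,0,0,0,5],[0,-140,0,0,0,0,5],[0,-140,0,0,0,0,5]]], force=40)

```text
clock: 5.42
position: [630.2, 103.1, 180.3]
eef_rot: [-1.569, -0.002, -0.703]
force: [-0.6, -0.1, -1.5]
opening: 13.7
```

Run:
```python
from h import *
s=ctrl.read_state(); print(s["clock"],s["position"],s["eef_rot"],s["opening"],s["force"])
c=cam("wrist"); save("w6",*c); cv2.imwrite("pics/w6.png",c[0][:,:,::-1])
c=cam("side"); crop(c[0],250,170,430,350,4,"pics/s6.png")
```

```text
5.4167 [630.16224776 103.09271428 180.28371826] [-1.56867657 -0.00238607 -0.70252721] 13.690086103025632 [-0.61026489 -0.12225625 -1.47811731]
```

View pics/w6.png

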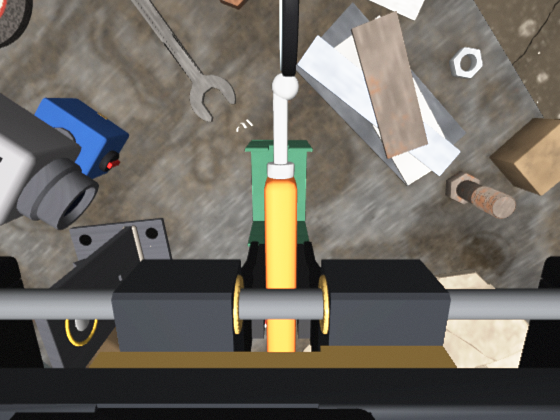

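View pics/s6.png

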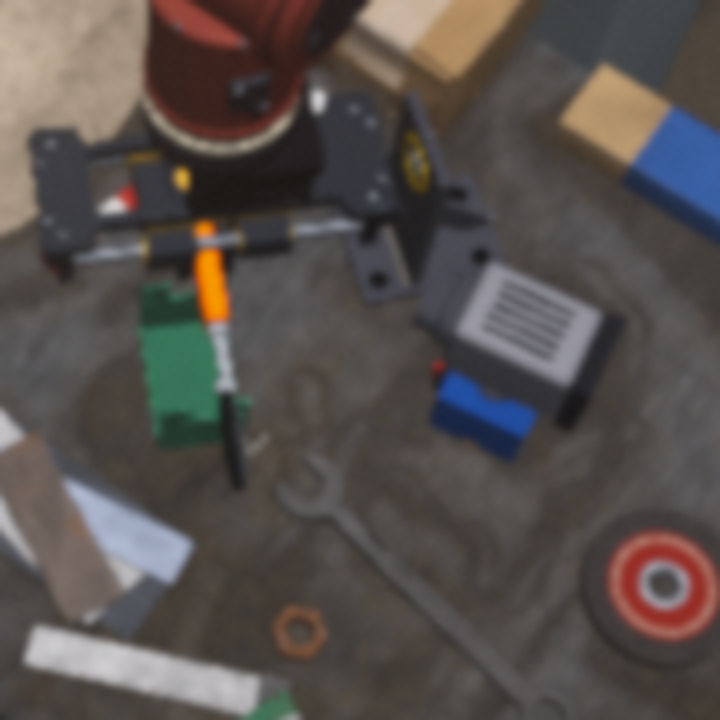

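```bash
cat > g.py <<'E'
from h import *
camyaw=-76.4; dirc=np.array([np.cos(np.radians(camyaw)),np.sin(np.radians(camyaw)),0])
org=np.array([518.1,258.8,0]); mouth=org-53*dirc+[0,0,120]; lens=org+60*dirc+[0,0,120]
UP=17.5; AL=0.2
def tcp_for_handle(C,yaw):
    R=toolR(yaw); return np.array(C)-R[:,2]*AL-[0,0,UP]
def press(depth,yaw=camyaw+180): # pin tip depth past the mouth
    C=mouth+dirc*(depth-92); return tcp_for_handle(C,yaw),toolR(yaw)
E
python3 - <<'E'
from g import *
P,R=press(-25); print(mouth,P); s=ctrl.read_state()
move([610,300,215],toolR(80),s); move(P+[0,0,90],R,s); move(P,R,s)
E
```

```text
[505.63746801 310.31393303 120.        ] [478.1728692 423.8389779 102.5      ]
row [-141.4  -37.8  138.4] [  0.06 -30.26  -0.11] rows>= 4.8
row [-322.   -15.   147.7] [ 3.000e-02 -5.386e+01 -1.200e-01] rows>= 8.5
row [-321.9   75.   147.9] [ 3.000e-02 -5.386e+01 -1.200e-01] rows>= 8.7
```

>>> apply_moves(increments=[[[-40,-35,40,0,-7,0,5],[-80,-38,80,0,-14,0,5],[-110,-38,108,0,-21,0,5],[-141,-38,138,0,-28,0,5],[-178,-38,145,0,-35,0,5],[-215,-38,148,0,-42,0,5],[-252,-30,148,0,-49,0,5],[-289,-20,148,0,-53.9,0,5],[-322,-15,148,0,-53.9,0,5],[-322,15,148,0,-53.9,0,5],[-322,45,148,0,-53.9,0,5],[-322,65,148,0,-53.9,0,5],[-322,75,148,0,-53.9,0,5],[-322,75,148,0,-53.9,0,5],[-322,75,148,0,-53.9,0,5],[-322,75,148,0,-53.9,0,5]]], force=40)

```text
clock: 6.85
position: [480.3, 424.4, 104.9]
eef_rot: [-1.57, -0.002, 0.238]
force: [0.5, 0.2, -1.4]
opening: 13.6
```

Run:
```python
from g import *
s=ctrl.read_state(); print(s["clock"],s["position"],s["eef_rot"],s["joint_velocities"].round(3),s["qpos"].round(2),s["force"])
for n in ["wrist","side","top"]:
    c=cam(n); save(n[0]+"7",*c)
    if n=="wrist": cv2.imwrite("pics/w7.png",c[0][:,:,::-1])
    else: 
        p=proj([mouth,mouth-[0,0,0]],*c[1:])[0].astype(int); print(n,p); crop(c[0],max(0,p[0]-60),p[1]-60,p[0]+60,p[1]+60,6,f"pics/{n}7.png")
P,R=press(-25); move(P,R,s)
```

```text
6.85 [480.29011175 424.38957773 104.86058599] [-1.57006974 -0.0017958   0.23755574] [-0.    -0.015 -0.011 -0.    -0.001  0.   ] [0.6  0.36 1.59 0.   1.19 0.36] [ 0.45258275  0.20709526 -1.44311403]
side [399 263]
top [180 234]
row [-2.2  2.4 -0. ] [-0.04  0.01  0.1 ] rows>= 0.1
```

View pics/side7.png

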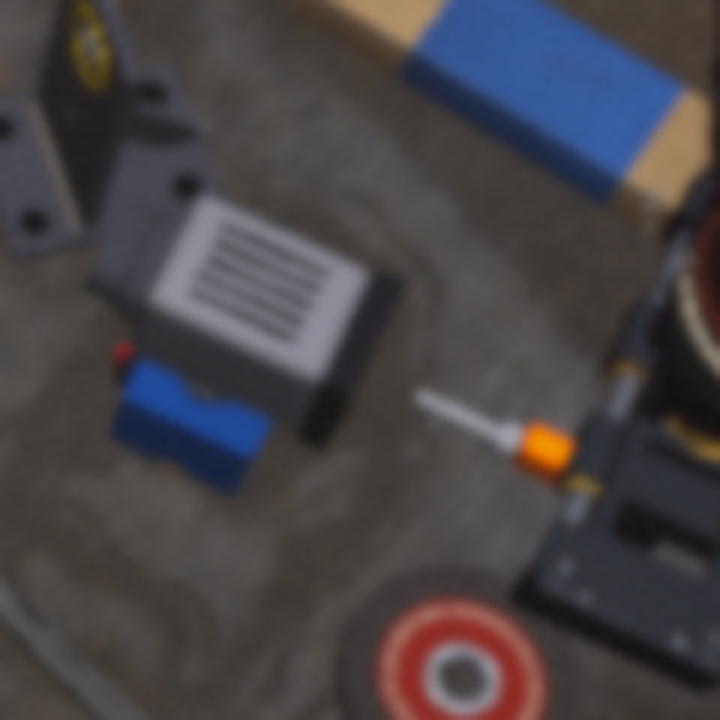

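View pics/top7.png

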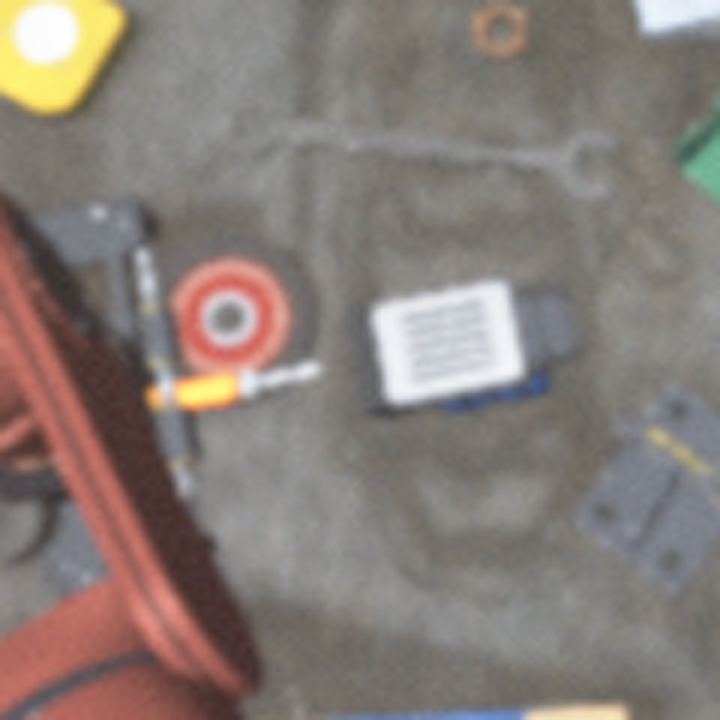

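View pics/w7.png

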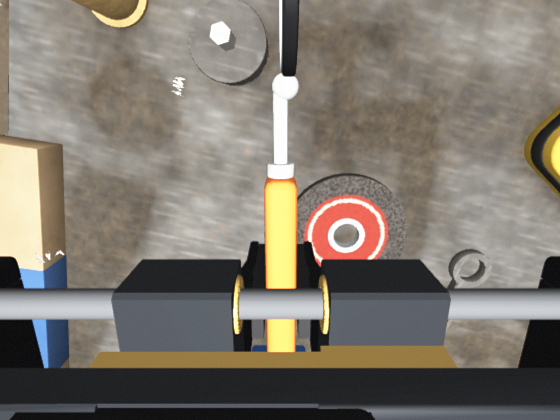

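Run:
```python
from g import *
s=ctrl.read_state();R=rpy(s["eef_rot"])
C=s["position"]+R[:,2]*AL+[0,0,UP]
tip=C-R[:,2]*92; fer=C-R[:,2]*58
top=org+np.array([0,0,148]); v=np.array([0,0,0])
Y=np.array([-dirc[1],dirc[0],0])
cor=[org+dirc*a+Y*b+[0,0,148] for a,b in((-53,28),(-53,-28),(-2.6,0))]
for n,c0 in(("s7",(339,203)),("t7",(120,174))):
    c=load(n)[1:]; print(n,((proj([tip,fer]+cor,*c)-c0)*6).round(0).tolist())
print(tip,mouth)
```

```text
s7 [[421.0, 394.0], [503.0, 432.0], [350.0, 394.0], [404.0, 277.0], [257.0, 279.0]]
t7 [[314.0, 368.0], [251.0, 381.0], [343.0, 307.0], [362.0, 411.0], [447.0, 339.0]]
[502.10552184 335.38830755 122.91149614] [505.63746801 310.31393303 120.        ]
```

Run:
```python
from g import *
s=ctrl.read_state();print(s["clock"],s["position"],s["eef_rot"])
P,R=press(-6); move(P,R,s)
```

```text
7.0 [480.48979438 424.60707847 105.5175234 ] [-1.56964134 -0.00296976  0.23769418]
row [ -2.4   3.  -19.2] [-0.07  0.02  0.17] rows>= 0.5
```

>>> apply_moves(increments=[[[-1,1,-8,0,0,0,5],[-2,2,-19,0,0,0.1,5],[-2,2,-19,0,0,0.1,5],[-2,2,-19,0,0,0.1,5],[-2,2,-19,0,0,0.1,5],[-2,2,-19,0,0,0.1,5]]], force=40)

```text
clock: 7.5
position: [481.8, 405.2, 101.7]
eef_rot: [-1.571, 0.002, 0.238]
force: [-0.0, -0.6, 0.4]
opening: 13.5
```

Run:
```python
from g import *
s=ctrl.read_state();print(s["clock"],s["position"],s["eef_rot"],s["force"])
P,R=press(-6); move(P,R,s)
for n in ["side","top"]:
    c=cam(n); save(n[0]+"8",*c)
    p=proj([mouth],*c[1:])[0].astype(int); crop(c[0],max(0,p[0]-40),p[1]-40,p[0]+40,p[1]+40,8,f"pics/{n}8.png")
s=ctrl.read_state();print(s["clock"],s["position"],s["eef_rot"],s["force"])
```

```text
7.5 [481.81824949 405.19313876 101.65885538] [-1.57056288e+00  1.55971373e-03  2.37938580e-01] [-0.00398333 -0.62452582  0.44643783]
row [ 0.8 -0.8 -0. ] [-0.01  0.03 -0.09] rows>= 0.0
7.6 [481.74351522 405.33163287 101.58883935] [-1.57068997  0.00161566  0.23832717] [-0.02154348 -0.51030173 -0.21453492]
```

View pics/side8.png

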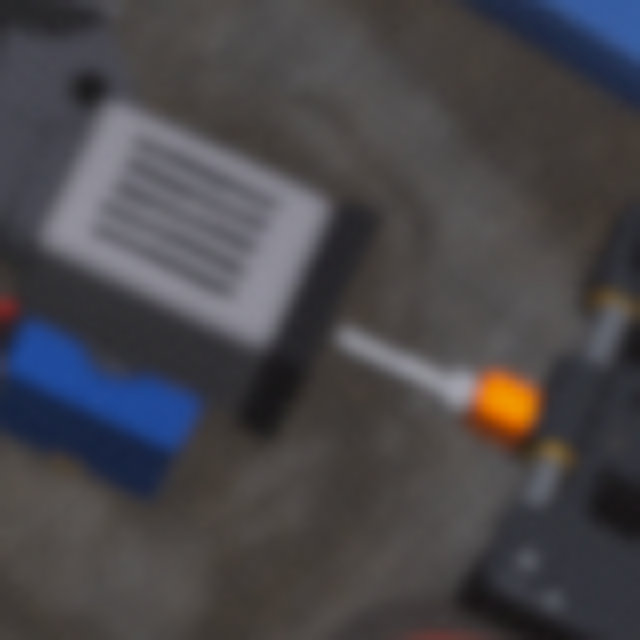

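View pics/top8.png

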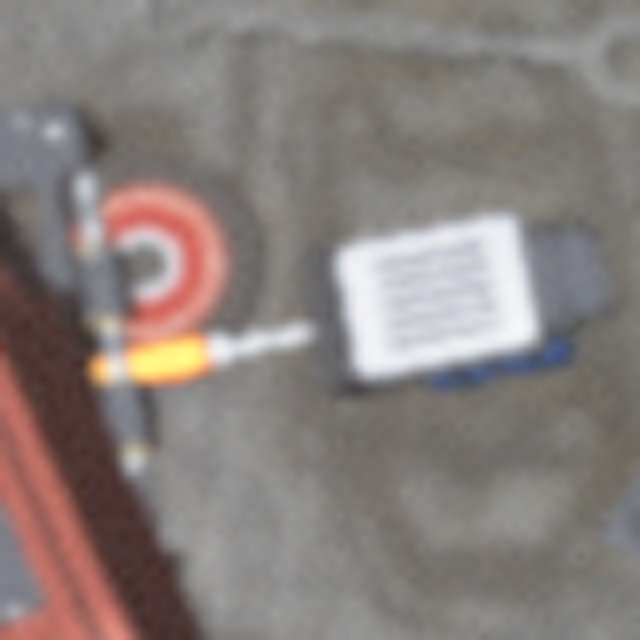

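>>> apply_moves(increments=[[[0.5,-0.5,-4,0,0,0,5],[0.5,-0.5,-8,0,0,0,5],[0.5,-0.5,-10,0,0,0,5],[0.5,-0.5,-10,0,0,0,5],[0.5,-0.5,-10,0,0,0,5]]], force=40)

```text
clock: 8.02
position: [484.6, 395.8, 102.2]
eef_rot: [-1.57, 0.001, 0.238]
force: [-0.8, 2.3, -1.1]
opening: 13.5
```

Run:
```python
from g import *
s=ctrl.read_state();print(s["clock"],s["position"],s["eef_rot"],s["force"],dirc@s["force"])
P,R=press(9); move(P,R,s)
```

```text
8.0167 [484.60630798 395.84841882 102.20193176] [-1.56997853e+00  1.43759242e-03  2.37919092e-01] [-0.81479868  2.25609995 -1.05637799] -2.3844346449123783
row [ 0.3 -0.3 -5.3] [-0.05  0.03 -0.08] rows>= 0.1
```

>>> apply_moves(increments=[[[0,0,-1,0,0,0,5],[0,0,-1.5,0,0,0,5],[0,0,-1.5,0,0,0,5],[0,0,-1.5,0,0,0,5]]], force=40)

```text
clock: 8.35
position: [484.9, 394.4, 102.1]
eef_rot: [-1.57, 0.002, 0.238]
force: [-0.6, 3.1, -1.3]
opening: 13.4
```

>>> apply_moves(increments=[[[0,0,-1,0,0,0,5],[0,0,-1.5,0,0,0,5],[0,0,-1.5,0,0,0,5],[0,0,-1.5,0,0,0,5]]], force=40)

```text
clock: 8.68
position: [485.3, 392.9, 102.1]
eef_rot: [-1.57, 0.002, 0.238]
force: [-1.0, 4.4, -0.9]
opening: 13.6
```

>>> apply_moves(increments=[[[0,0,-1,0,0,0,5],[0,0,-2,0,0,0,5],[0,0,-2,0,0,0,5],[0,0,-2,0,0,0,5]]], force=40)

```text
clock: 9.02
position: [485.4, 392.5, 102.4]
eef_rot: [-1.568, 0.001, 0.238]
force: [-2.2, 10.2, -1.3]
opening: 13.6
```

>>> apply_moves(increments=[[[0,0,-1,0,0,0,5],[0,0,-1,0,0,0,5],[0,0,-1,0,0,0,5],[0,0,-1,0,0,0,5]]], force=40)

```text
clock: 9.35
position: [485.4, 392.4, 102.6]
eef_rot: [-1.566, 0.001, 0.239]
force: [-2.4, 12.6, -1.4]
opening: 13.6
```

>>> apply_moves(increments=[[[0,0,5,0,0,0,5],[0,0,15,0,0,0,5],[0,0,28,0,0,0,5],[0,0,40,0,0,0,5],[0,0,45,0,0,0,5],[0,0,45,0,0,0,5],[0,0,45,0,0,0,5]]], force=40)

```text
clock: 9.93
position: [475.1, 433.6, 101.8]
eef_rot: [-1.572, 0.002, 0.239]
force: [0.2, -0.5, -0.2]
opening: 13.4
```

Run:
```python
from g import *
s=ctrl.read_state();print(s["clock"],s["position"],s["eef_rot"],s["force"],s["opening"])
a=load("w7")[0]
c=cam("wrist"); save("w9",*c); cv2.imwrite("pics/w9.png",np.hstack([a[0:360,180:380],c[0][0:360,180:380]])[:,:,::-1])
c=cam("side"); crop(c[0],330,200,450,320,5,"pics/s9.png")
R=rpy(s["eef_rot"]);C=s["position"]+R[:,2]*AL+[0,0,UP]
print(((proj([C-R[:,2]*92,C-R[:,2]*58],*c[1:])-[330,200])*5).round())
```

```text
9.9333 [475.14244028 433.60504062 101.7760048 ] [-1.571525    0.00213572  0.23916227] [ 0.22554227 -0.53988041 -0.22297341] 13.389800810331257
[[416. 350.]
 [484. 382.]]
```

View pics/w9.png

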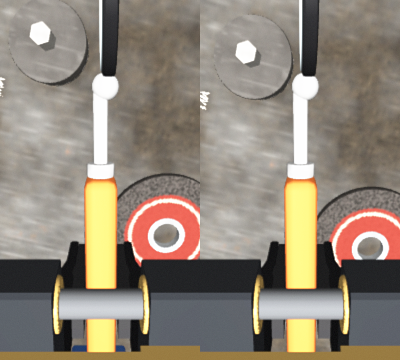

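View pics/s9.png

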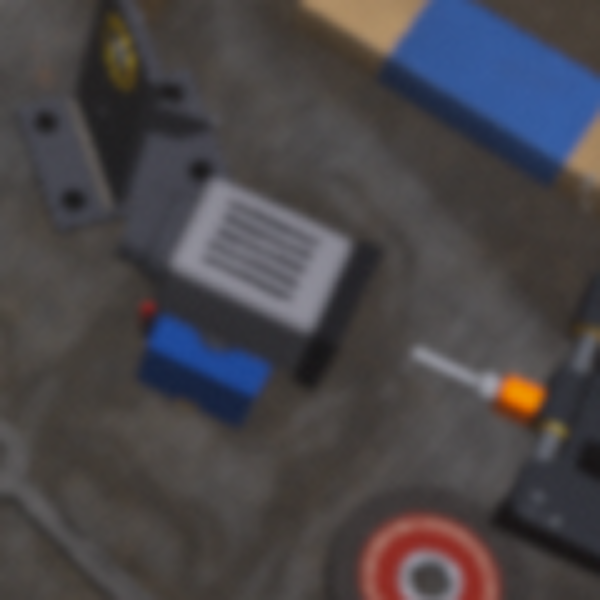

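```bash
cat > ov.py <<'E'
from g import *
import sys
def ov(n,box,f,fn,bp,byaw,cx=0,cyaw=camyaw):
    img,*c=load(n); out=cv2.resize(img,None,fx=f,fy=f,interpolation=cv2.INTER_CUBIC)
    def Rz(a):
        a=np.radians(a);return np.array([[np.cos(a),-np.sin(a),0],[np.sin(a),np.cos(a),0],[0,0,1]])
    B=lambda p:np.array(p,float)@Rz(byaw).T+[*bp,0]
    Cc=lambda p:np.array(p,float)@Rz(cyaw).T+org+cx*dirc
    a=np.linspace(0,2*np.pi,40)
    z=0*a
    L=[B(np.c_[z+5,18*np.cos(a),120+18*np.sin(a)]),B([[35,38,8],[35,-38,8],[-65,-38,8],[-65,38,8],[35,38,8]]),
       B([[4,35,152],[4,-35,152],[-4,-35,152],[-4,35,152],[4,35,152],[4,35,8],[4,-35,8],[4,-35,152]]),
       Cc(np.c_[z+60,20*np.cos(a),120+20*np.sin(a)]),Cc([[30,30,0],[30,-30,0],[-30,-30,0]])[:0]]
    for l in L:
        if len(l): cv2.polylines(out,[np.round((proj(l,*c)+.5)*f*8).astype(int)],False,(0,255,0),1,cv2.LINE_AA,3)
    x0,y0,x1,y1=[int(v*f) for v in box]
    cv2.imwrite(fn,out[y0:y1,x0:x1,::-1])
E
python3 - <<'E'
from ov import *
ov("w6",(0,90,190,360),2.2,"pics/ov6.png",(460.3,143.4),-34.2,-1.8)
ov("w1",(190,20,350,300),2.1,"pics/ov1.png",(460.3,143.4),-34.2,-1.8)
E
```

```text
(no output)
```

View pics/ov6.png

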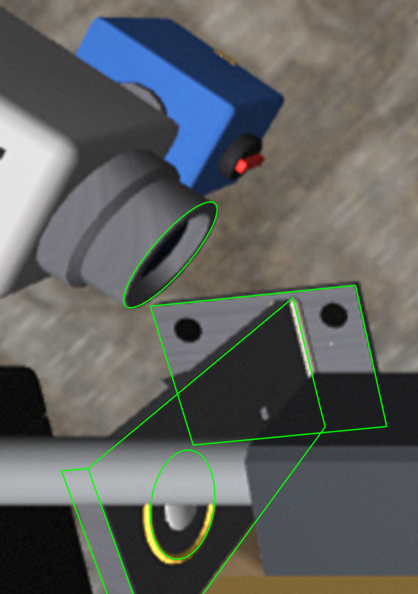

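View pics/ov1.png

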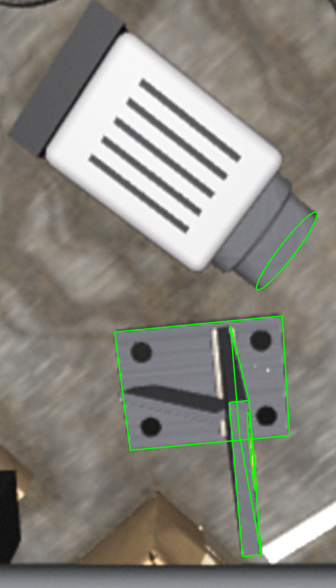

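```bash
cat > fin.py <<'E'
from g import *
def final(bp=(460.3,143.4),byaw=-34.2,cp=org[:2],cyaw=camyaw):
    n=np.array([np.cos(np.radians(byaw)),np.sin(np.radians(byaw))]); d=np.array([np.cos(np.radians(cyaw)),np.sin(np.radians(cyaw))])
    w=np.array(bp)+5*n
    t,s=np.linalg.solve(np.c_[d,-n],w-np.array(cp)); M=np.array(cp)+d*t
    b=-d-n; b/=np.linalg.norm(b); yaw=np.degrees(np.arctan2(b[1],b[0]))-90
    C=np.array([*(M-118*np.array([np.cos(np.radians(yaw)),np.sin(np.radians(yaw))])),120.])
    print("M",M.round(1),"from lens",round(t-60,1),"from weld",round(s,1),"handle yaw",round(yaw,2))
    return tcp_for_handle(C,yaw),toolR(yaw),M
E
python3 - <<'E'
from fin import *
P,R,M=final(); print(P)
s=ctrl.read_state(); print(s["clock"])
move([475,434,240],toolR(103.6),s); move(P+[0,0,110],R,s); move(P+[0,0,140],R,s)
E
```

```text
M [562.9  73.7] from lens 130.5 from weld 119.0 handle yaw 34.7
[465.70690599   6.39492054 102.5       ]
10.0333
row [  -0.5 -138.2    0.9] [ 0.03  0.05 -0.12] rows>= 3.3
row [-110.3 -110.2 -412.4] [ 0.1  68.95 -0.08] rows>= 10.6
row [-110.4 -140.2 -412.4] [ 0.1  68.95 -0.08] rows>= 10.8
```

>>> apply_moves(increments=[[[0,-30,10,0,0,0,5],[0,-65,10,0,0,0,5],[0,-100,5,0,0,0,5],[0,-130,0,0,0,0,5],[-5,-140,-25,0,7,0,5],[-10,-140,-60,0,14,0,5],[-20,-140,-97,0,21,0,5],[-30,-140,-134,0,28,0,5],[-40,-140,-171,0,35,0,5],[-50,-140,-208,0,42,0,5],[-60,-140,-245,0,49,0,5],[-75,-140,-282,0,56,0,5],[-90,-140,-319,0,62,0,5],[-105,-140,-356,0,66,0,5],[-110,-140,-390,0,69,0,5],[-110,-135,-405,0,69,0,5],[-110,-120,-412,0,69,0,5],[-110,-110,-412,0,69,0,5],[-110,-110,-412,0,69,0,5],[-110,-110,-412,0,69,0,5]]], force=40)

```text
clock: 11.7
position: [465.0, 7.6, 211.5]
eef_rot: [-1.574, 0.002, -0.966]
force: [-0.1, -0.5, -1.0]
opening: 13.6
```

>>> apply_moves(increments=[[[0,0,0,0,0,0,5],[0,0,0,0,0,0,5],[0,0,0,0,0,0,5],[0,0,0,0,0,0,5],[0,0,0,0,0,0,5],[0,0,0,0,0,0,5],[0,0,0,0,0,0,5],[0,0,0,0,0,0,5]]])

```text
clock: 12.37
position: [465.9, 7.2, 212.3]
eef_rot: [-1.572, 0.001, -0.966]
force: [-0.4, -0.1, -1.2]
opening: 13.9
```

Run:
```python
from ov import *
s=ctrl.read_state();print(s["clock"],s["position"],s["eef_rot"],s["force"],s["opening"],s["joint_velocities"].round(3))
c=cam("wrist"); save("w10",*c); cv2.imwrite("pics/w10.png",c[0][:,:,::-1])
s=ctrl.read_state();print(s["clock"],s["position"],s["eef_rot"])
c=cam("side"); save("s10",*c); crop(c[0],200,100,430,290,3.4,"pics/s10.png")
c=cam("top"); save("t10",*c); crop(c[0],170,160,350,310,4.4,"pics/t10.png")
ov("w10",(0,0,250,300),2.4,"pics/ov10.png",(460.3,143.4),-34.2,-1.8)
```

```text
12.3667 [465.88678373   7.19615207 212.2542524 ] [-1.57244180e+00  6.10982908e-04 -9.66010796e-01] [-0.38618514 -0.10163656 -1.19505217] 13.889277120099745 [-0.001 -0.001  0.     0.    -0.002  0.001]
12.4167 [465.88090346   7.17518317 212.24457386] [-1.57244479e+00  6.35719410e-04 -9.66094044e-01]
```

View pics/w10.png

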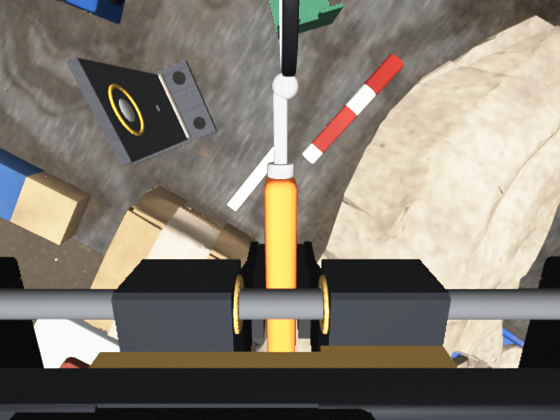

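View pics/ov10.png

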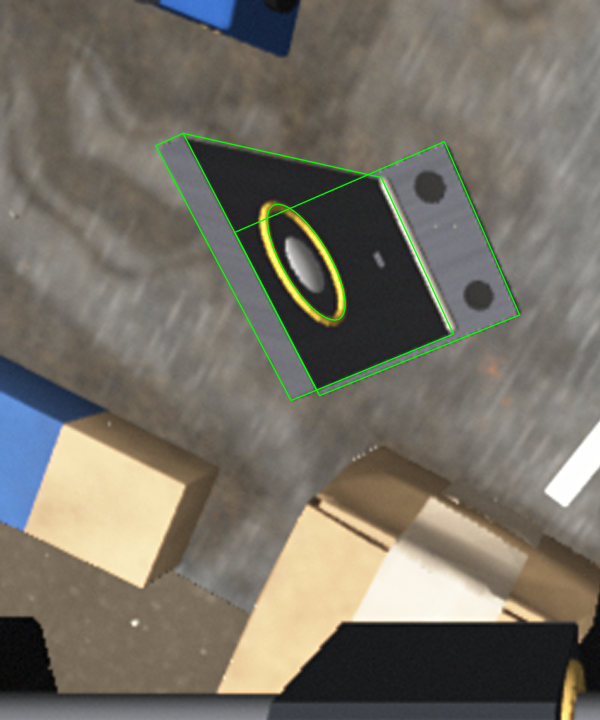

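View pics/s10.png

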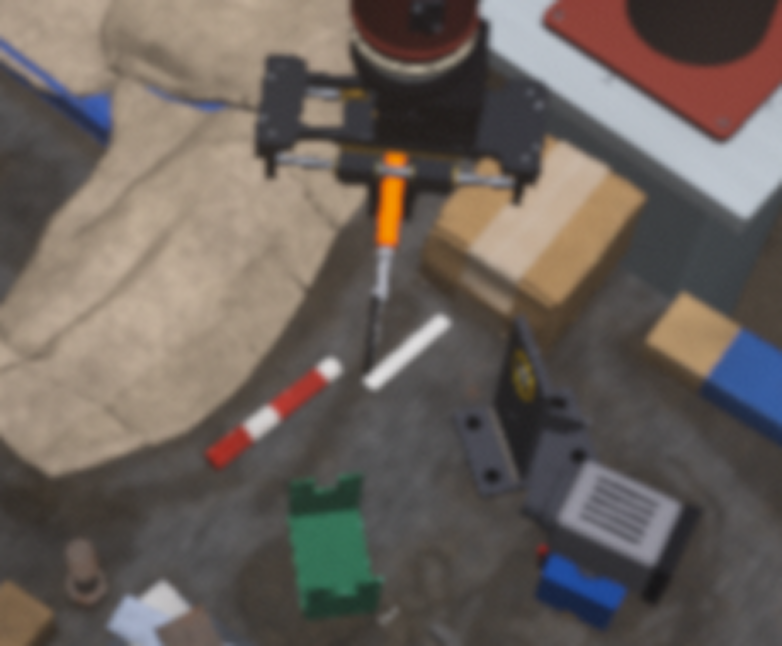

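View pics/t10.png

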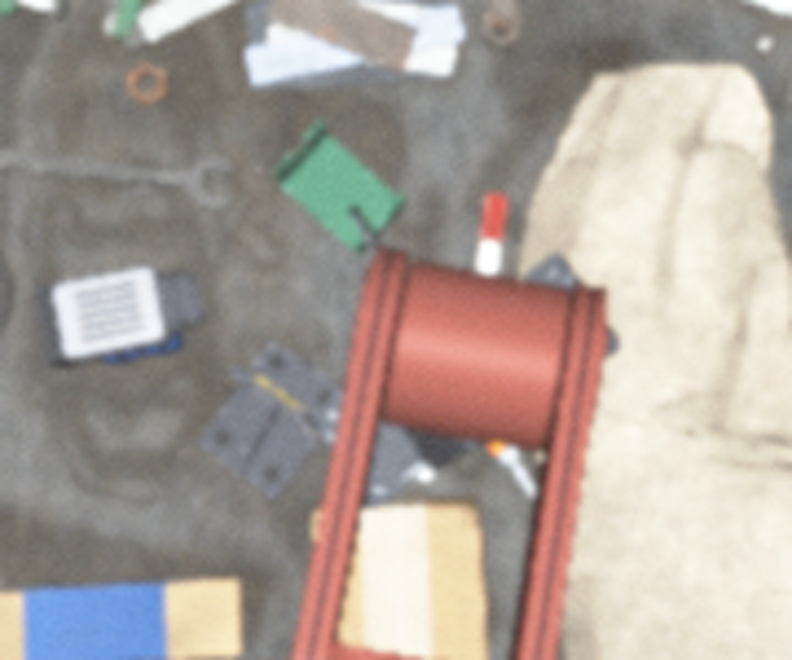

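Run:
```python
from fin import *
P,R,M=final(bp=(460.3,143.4))
s=ctrl.read_state(); move(P,R,s)
```

```text
M [562.9  73.7] from lens 130.5 from weld 119.0 handle yaw 34.7
row [  0.6 109.7  -0.4] [ 0.1  -0.06 -0.04] rows>= 2.6
```

>>> apply_moves(increments=[[[0,10,0,0,0,0,5],[0,25,0,0,0,0,5],[0,40,0,0,0,0,5],[0,55,0,0,0,0,5],[0,65,0,0,0,0,5],[0,70,0,0,0,0,5],[0,75,0,0,0,0,5],[0,80,0,0,0,0,5],[0,80,0,0,0,0,5]]], force=40)

```text
clock: 13.27
position: [465.5, 7.2, 131.6]
eef_rot: [-1.573, 0.001, -0.966]
force: [-0.1, 0.3, 0.1]
opening: 13.9
```

Run:
```python
from fin import *
s=ctrl.read_state();print(s["clock"],s["position"],s["eef_rot"],s["force"])
c=cam("wrist"); save("w11",*c); cv2.imwrite("pics/w11.png",c[0][:,:,::-1])
c=cam("side"); crop(c[0],200,100,430,290,3.4,"pics/s11.png")
P,R,M=final();move(P,R,s)
```

```text
13.2667 [465.47991432   7.18179128 131.60651266] [-1.57300200e+00  1.15032351e-03 -9.66093455e-01] [-0.12649336  0.34995322  0.07883547]
M [562.9  73.7] from lens 130.5 from weld 119.0 handle yaw 34.7
row [ 0.8 29.1 -0.2] [ 0.13 -0.05 -0.07] rows>= 0.7
```

View pics/w11.png

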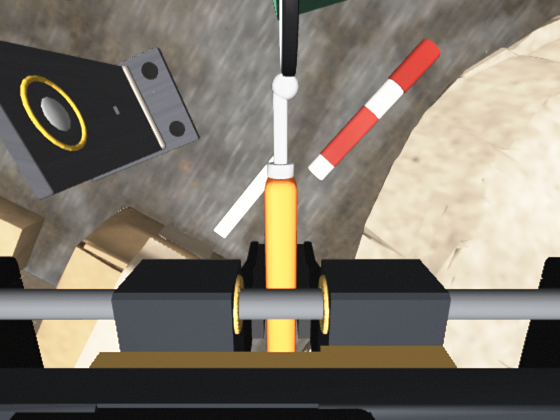

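View pics/s11.png

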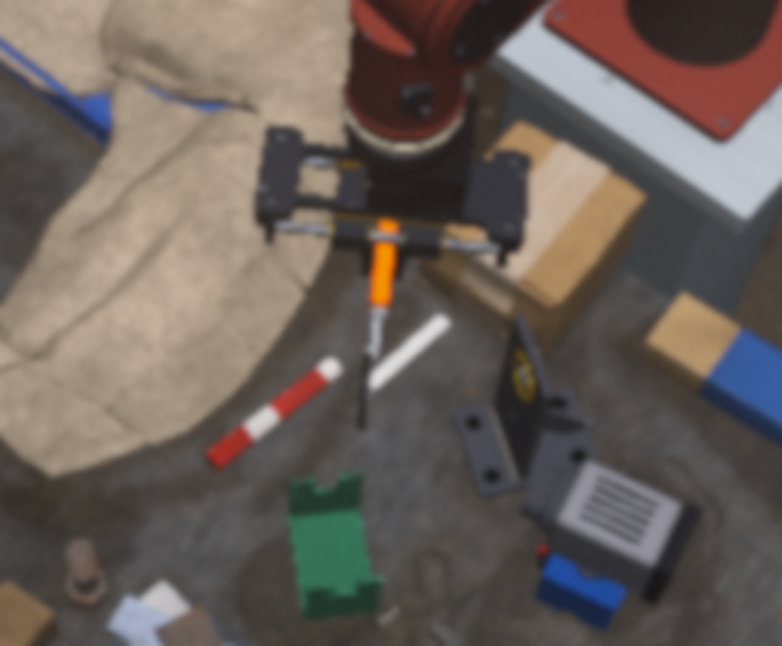

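>>> apply_moves(increments=[[[0.5,6,0,0.1,0,0,5],[0.7,12,0,0.1,0,0,5],[0.7,18,0,0.1,0,0,5],[0.7,18,0,0.1,0,0,5]]], force=40)

```text
clock: 13.7
position: [465.0, 6.7, 112.6]
eef_rot: [-1.572, 0.002, -0.966]
force: [0.1, -1.4, -0.7]
opening: 13.7
```

>>> apply_moves(increments=[[[0,4,0,0,0,0,5],[0,7,0,0,0,0,5],[0,10,0,0,0,0,5],[0,10,0,0,0,0,5],[0,10,0,0,0,0,5],[0,10,0,0,0,0,5],[0,10,0,0,0,0,5]]], force=40)

```text
clock: 14.28
position: [466.3, 6.6, 104.4]
eef_rot: [-1.57, 0.0, -0.966]
force: [-0.5, -0.5, -0.7]
opening: 14.0
```

Run:
```python
from fin import *
s=ctrl.read_state();print(s["clock"],s["position"],s["eef_rot"],s["force"],s["joint_velocities"].round(3))
c=cam("wrist"); save("w12",*c); cv2.imwrite("pics/w12.png",c[0][:,:,::-1])
c=cam("side"); save("s12",*c);crop(c[0],260,160,430,290,4.5,"pics/s12.png")
P,R,M=final();move(P,R,s)
R=rpy(s["eef_rot"]); C=s["position"]+R@[0,-UP,AL]; h=C+R[:,2]*118
print("head",h,"side px",((proj([h,C+R[:,2]*146,C+R[:,2]*90],*c[1:])-[260,160])*4.5).round())
```

```text
14.2833 [466.29808845   6.56042525 104.44622366] [-1.57039212e+00  3.54032276e-04 -9.66044787e-01] [-0.47045958 -0.50721742 -0.65037662] [-0.002 -0.    -0.002 -0.002  0.001 -0.   ]
M [562.9  73.7] from lens 130.5 from weld 119.0 handle yaw 34.7
row [-0.2  1.9 -0.6] [-0.02 -0.05 -0.02] rows>= 0.0
head [563.53224185  73.75480743 121.99399893] side px [[214. 271.]
 [209. 316.]
 [219. 227.]]
```

View pics/s12.png

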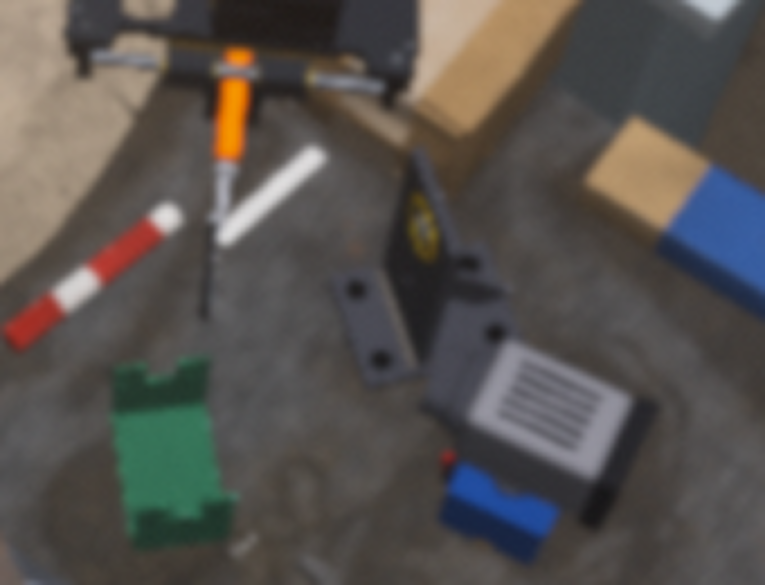

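View pics/w12.png

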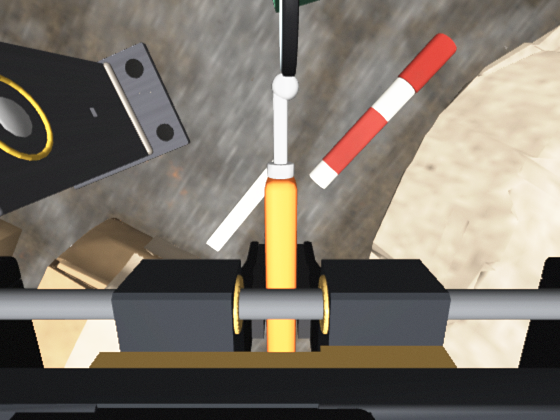

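>>> apply_moves(increments=[[[-0.1,1,-0.3,0,0,0,5],[-0.2,1.8,-0.6,0,0,0,5],[-0.2,1.8,-0.6,0,0,0,5],[-0.2,1.8,-0.6,0,0,0,5],[-0.2,1.8,-0.6,0,0,0,5],[-0.2,1.8,-0.6,0,0,0,5],[-0.2,1.8,-0.6,0,0,0,5],[-0.2,1.8,-0.6,0,0,0,5],[-0.2,1.8,-0.6,0,0,0,5],[-0.2,1.8,-0.6,0,0,0,5]]], force=40)

```text
clock: 15.22
position: [465.5, 6.4, 102.5]
eef_rot: [-1.571, 0.001, -0.966]
force: [0.6, 0.5, -0.7]
opening: 13.4
```

Run:
```python
from ov import *
from fin import final
s=ctrl.read_state();print(s["clock"],s["position"],s["eef_rot"],s["force"],s["opening"],s["joint_velocities"].round(3))
P,R,M=final();move(P,R,s)
c=cam("wrist"); save("w13",*c); ov("w13",(0,0,300,330),2,"pics/ov13.png",(460.3,143.4),-34.2,-1.8)
R=rpy(s["eef_rot"]); C=s["position"]+R@[0,-UP,AL]; print("head",C+R[:,2]*118)
# sanity: head direction in wrist: ball/neck/ ferrule points expected on axis
print(proj([C+R[:,2]*t+[0,0,u] for t,u in((50,11),(58,6),(90,0),(118,0))],*c[1:]).round(1).tolist())
crop(c[0],240,0,330,200,4,"pics/w13m.png")
```

```text
15.2167 [465.53022143   6.39173298 102.46159246] [-1.57062842e+00  5.78447684e-04 -9.66052403e-01] [ 0.5507715   0.46698077 -0.74023016] 13.409414475017646 [ 0.002 -0.     0.001  0.001  0.    -0.   ]
M [562.9  73.7] from lens 130.5 from weld 119.0 handle yaw 34.7
row [ 0.1 -0.   0.1] [-0.01 -0.05 -0.03] rows>= 0.0
head [562.77052488  73.58450394 119.98143596]
[[280.1, 178.9], [280.1, 157.2], [280.1, 75.2], [280.1, -4.2]]
```

View pics/ov13.png

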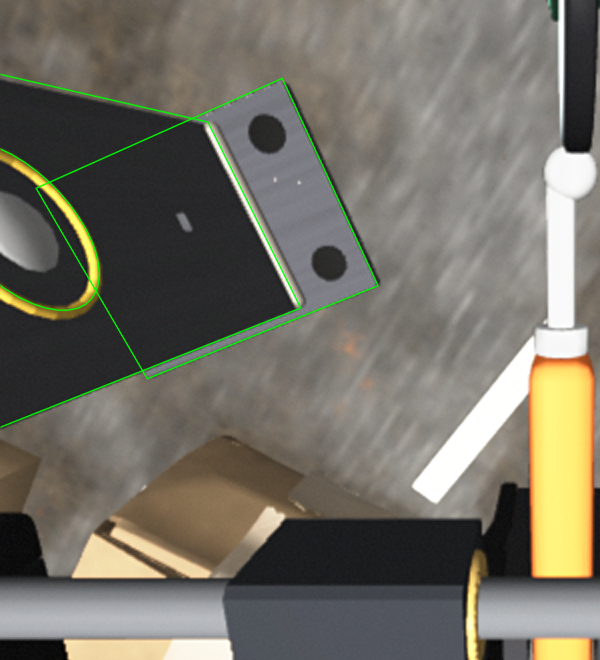

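View pics/w13m.png

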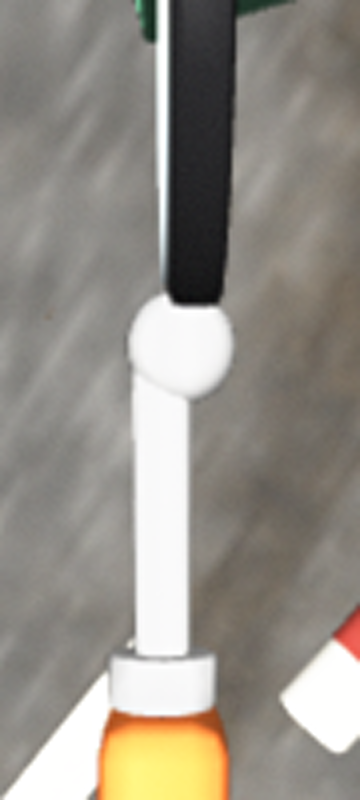

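Run:
```python
from h import *
s=ctrl.read_state();print(s["clock"],s["position"],s["joint_velocities"].round(3),s["opening"])
print(ctrl.finish_job())
```

```text
15.2667 [465.51859819   6.3524906  102.44006922] [ 0.    -0.     0.     0.    -0.001  0.   ] 13.586002349006694
the job is handed in; nothing more can be done
None
```

I took the mirror from its rest, pressed the camera button fully in with the pin, then moved the mirror in front of the lens and handed in at 15.3 s, still holding it in the air.

- **Button:** The force rose along the button's spring (about 0.9 N per mm). It then climbed to 12.6 N with almost no further movement, so the button was at its stop. I found no picture sign, such as a light, that the camera is on.
- **Grip:** The mirror had not slipped in the fingers after the press. Its place in the wrist picture was unchanged.
- **Mirror position:** By the measured arm pose, the glass centre is at (562.8, 73.6, 120.0) mm. The computed crossing is (562.9, 73.7, 120), 130 mm from the lens and 119 mm from the weld.
- **Mirror angle:** The handle yaw is within 0.1° of the computed bisecting angle. I estimate the camera and bracket yaws are good to about 0.3–0.5°, which limits the true accuracy. I could not see the bench camera's own picture to confirm the view.
- **Stillness and contact:** The joints were at rest at hand-in, and no contact force showed while I moved the mirror into place. The loose things I could see in the pictures near the work looked undisturbed.
- **Disagreement:** The press stopped about 1.8 mm short of where I had estimated the button along the camera's axis. This does not change the line of sight, so I left the mirror position as computed.

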